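# Show the three of a kind

## Task

Four mahjong tiles stand on end, turned various ways. Show the three of a kind: with a fingertip, push over backwards each of the three green-backed tiles that have a big round spot on their white face, so that each drops flat on its back about where it stood, spot up. Pick nothing up; leave the odd tile, blue-backed with green bars on its face, standing as it is, and do not disturb the face-down row, the dice or the coaster.

Things in the scene. Friction and masses are not known exactly. Their poses are not given: they have to be found in the camera images.
- spot_tile_a: a tile with a big round spot on its white face (red disc in a blue ring); 8 mm green back layer. 40 mm tall, 30 mm wide, 22 mm thick, about 35 g; starts upright on its short end, facing any way. Origin at the centre of the block (20 mm up standing, 11 mm lying). x axis points out of the face, y along the width, z up the height. Tips, not slides, if pushed within 12 mm of its top; falls by itself past 30 degrees.
- spot_tile_b: a tile with a big round spot on its white face (red disc in a blue ring); 8 mm green back layer. 40 mm tall, 30 mm wide, 22 mm thick, about 35 g; starts upright on its short end, facing any way. Origin at the centre of the block (20 mm up standing, 11 mm lying). x axis points out of the face, y along the width, z up the height. Tips, not slides, if pushed within 12 mm of its top; falls by itself past 30 degrees.
- spot_tile_c: a tile with a big round spot on its white face (red disc in a blue ring); 8 mm green back layer. 40 mm tall, 30 mm wide, 22 mm thick, about 35 g; starts upright on its short end, facing any way. Origin at the centre of the block (20 mm up standing, 11 mm lying). x axis points out of the face, y along the width, z up the height. Tips, not slides, if pushed within 12 mm of its top; falls by itself past 30 degrees.
- bar_tile: the odd standing tile, to stay upright: six short green bars on its white face, blue back layer (the only blue one). 40 mm tall, 30 mm wide, 22 mm thick, about 35 g. Origin at its centre, x axis out of the face, z up.
- row_tile_a: one of three tiles lying face down in a row, green back up, 40 x 30 mm and 22 mm high; origin at its centre, z up, x along the 40 mm length; the row runs along its y. Leave alone. A fixed grey shuffler box, 85 mm high, stands 60 mm or more beyond the row.
- row_tile_b: one of three tiles lying face down in a row, green back up, 40 x 30 mm and 22 mm high; origin at its centre, z up, x along the 40 mm length; the row runs along its y. Leave alone. A fixed grey shuffler box, 85 mm high, stands 60 mm or more beyond the row.
- row_tile_c: one of three tiles lying face down in a row, green back up, 40 x 30 mm and 22 mm high; origin at its centre, z up, x along the 40 mm length; the row runs along its y. Leave alone. A fixed grey shuffler box, 85 mm high, stands 60 mm or more beyond the row.
- die_a: amber acrylic die, 20 mm cube, loose; origin at the centre of its underside. Leave alone.
- die_b: amber acrylic die, 20 mm cube, loose; origin at the centre of its underside. Leave alone.
- coaster: round steel coaster, 90 mm across, 5 mm high, loose; origin at the centre of its underside. Leave alone.
Things that resemble listed ones, but are neither listed nor needed, are in the scene too. What is shaped like the spot_tile_c but purple is not meant. Leave any black look-alike of the spot_tile_a alone.

How it is judged (in metres and radians):
At the end, for the whole second after the job is handed in: The three spot tiles rest on their backs, face up within 7 degrees, centres 8-14 mm above the table and within 100 mm of their start; the bar tile is upright (6 degrees) and, like row tiles, dice and coaster, moved under 15 mm (angle between each of spot_tile_a, spot_tile_b, spot_tile_c's own x axis and vertical below 0.12 rad and height (world z) of spot_tile_a between 0.008 and 0.014 m and distance of each of spot_tile_a, spot_tile_b, spot_tile_c from where it was at the start of the episode below 0.1 m and linear speed of each of spot_tile_a, spot_tile_b, spot_tile_c below 0.02 m/s and height (world z) of spot_tile_b between 0.008 and 0.014 m and height (world z) of spot_tile_c between 0.008 and 0.014 m and angle between bar_tile's own z axis and vertical below 0.1 rad and distance of each of bar_tile, row_tile_a, row_tile_b, row_tile_c, die_a, die_b, coaster from where it was at the start of the episode below 0.015 m); the robot touches nothing.
It fails at once if a spot tile is lifted off the table (height (world z) of any of spot_tile_a, spot_tile_b, spot_tile_c above 0.033 m).
It fails at once if a spot tile is carried or shoved more than 100 mm from where it stood (distance of any of spot_tile_a, spot_tile_b, spot_tile_c from where it was at the start of the episode above 0.1 m).
It fails at once if the tile with green bars is tipped or shifted (angle between bar_tile's own z axis and vertical above 0.3 rad or distance of bar_tile from where it was at the start of the episode above 0.015 m).
It fails at once if a face-down tile, a die or the coaster is moved more than 15 mm (distance of any of row_tile_a, row_tile_b, row_tile_c, die_a, die_b, coaster from where it was at the start of the episode above 0.015 m).
It also fails if it takes over 54 s, if anything falls off the work surface, if the arm or the gripper's body presses on something with over 40 N, if the wrist force passes 120 N, or if a joint passes its speed limit or range.

## Robot

A 6-joint arm with a two-finger parallel gripper is mounted at the origin on the work surface. World frame = base frame: x ahead of the robot, y to its left, z up, the work surface at z = 0. Lengths are in m, angles in degrees, forces in N, time in s.
With the tool pointing down it reaches from about 0.4 to 0.825 m from the base axis. Payload 7 kg.
Tool frame: the origin (TCP) lies midway between the tips of the shut fingers; the grasp point (between the pads) lies 19 mm behind it; z points along the fingers, y is the line along which they close (so a half turn about z gives the same grasp; the last joint's range is limited). The gripper opens to 88 mm and grips with 3 to 60 N. Pads are 19 mm wide; open, the fingers measure 130 mm over their backs; the gripper's body (78 mm by 193 mm) begins 47 mm behind the grasp point.
Start: joints at [86.522, 20.546, 0.682, 0, -70.136, -16.507], TCP at [0.231, 0.634, 0.227] pointing down, gripper open.
Joint ranges: [-176.03, 176.03], [-82.01, 121.73], [-58.28, 71.71], [-173.87, 95.51], [-174.79, -0.11], [-173.66, 173.66]. Speed limits (degrees/s): [136.94, 136.94, 172.46, 180, 180, 180].

## Interface

Orientations are given as [roll, pitch, yaw] about the fixed x, y, z axes, in that order (R = Rz(yaw) Ry(pitch) Rx(roll)).
In Python, from plant import r, eyes, workorder gives the robot as it stands.
- The arm moves only by the tool step_arm, never from a script. Its argument "plan" is a list of rows, each a list of 5 numbers: the shift along the tool's x, y, z each as a share of 25 cm, from -1 to 1, then the turn about the tool's z as a share of 60 degrees, from -1 to 1, then the finger opening in mm, from 0 to 87.6. In form: [[x, y, z, turn, jaw], ...]. A call has 1 to 12 rows; each row is the pose to reach, as a shift and turn from the pose commanded when the call began, along the tool's axes at that moment; what a row does not reach only later rows make up. A row lasts 1/12 s, in which the tool goes at most 41.7 mm and 7.16 degrees, less where a joint would pass 70% of its speed; a pose out of reach is approached as far as the arm can. A call with a number of a shift or a turn outside -1 to 1 is refused whole. A call with a gripper value outside its range is refused whole. The fingers move at their own pace and stop on an object; "newtons" is the grip in N (left out, the last holds). Time passes only in rows, so rows that repeat a pose let the fingers close. It gives the time, the measured TCP pose, the force, the opening and the grip force at its end, in the units of the state.
- r.get_state(): the state, without advancing time (a new reading comes with each control period).
- eyes.capture(name): name is "scene" or "top" or "wrist"; returns the picture (480x640x3 uint8, red, green, blue); there is no depth.
- eyes.camera_model(name): a dict with "fov_y" (degrees; the focal length in pixels is half the picture's height over the tangent of half this angle, whatever the lens; pixels are square), "cx", "cy" (the principal point, pixels), "world_to_cam" (4x4, takes a point from world to camera coordinates); the wrist camera has in their place "hand_eye" (4x4, takes a point from camera to tool coordinates, whose origin is the TCP and whose axes are the flange's). Camera axes: x right, y up, looking along -z (the intrinsics and any distortion apply to the point x, -y, -z); pixel columns grow to the right and rows downward; lengths in m; the calibration is good to about 2 mm. A picture is of the moment at which its call begins: read the wrist's pose just before it. camera_model takes no time and is no camera call.
- workorder.close_job(): hands the job in; it is judged then, once.
The state is a dict: "time_s": time; "joints": joint angles; "qd": joint speeds; "joint_torque": joint torques, N m; "tcp_pos": TCP position; "eef_rot": TCP orientation; "contact_force": force on the tool from outside, world axes, zero at the start; "moment": the same for the moment, N m; "gripper_width": finger opening in m; "gripper_force": force on a finger pad.
Only numpy, scipy, OpenCV 4.12 (cv2) and the standard library are available. Lean on these libraries where they do the work, as an engineer would, in place of code of your own. Each camera call takes 0.05 s, during which the arm holds its last target. There are 200 camera calls.

## Working session

There is one attempt and no reset: what is moved stays moved. The work goes in short steps, Python scripts to look and compute and a tool call to move; the robot and the scene stay as the last step left them, time stands still between calls to the robot, and variables do not carry over. Pictures are saved under pics/ and viewed, at most 10 in all, crops included, and the job is handed in when it is done.

Besides the shell and the picture viewer there is one more tool, called after "Emit:" as a command line: name --pt "numbers of a row" for each row, then --argument value for the rest. step_arm: Moves the arm, as the interface text tells. Its arguments: {"type":"object","properties":{"plan":{"type":"array"},"newtons":{"type":"number"}},"required":["plan"]}

```bash
mkdir -p pics; ls; python3 - <<'E'
from plant import r,eyes,workorder
import cv2,json
s=r.get_state();print(s)
for n in("scene","top"):
    cv2.imwrite(f"pics/{n}0.png",eyes.capture(n)[:,:,::-1])
for n in("scene","top","wrist"):print(n,eyes.camera_model(n))
E
```

```text
pics
{'time_s': 0.0, 'joints': array([ 8.65209792e+01,  2.05911969e+01,  6.33381181e-01, -2.00817539e-02,
       -7.01362712e+01, -1.65067487e+01]), 'qd': array([-0.0544197 , -0.07701812,  0.02074536,  0.00739393, -0.01184607,
       -0.00839108]), 'joint_torque': array([ 1.34705337e-03, -5.82720566e+01,  2.93057781e+01,  6.99706122e+00,
        7.29577179e-03, -1.50381425e-04]), 'tcp_pos': array([0.23056561, 0.63387255, 0.22562252]), 'eef_rot': array([ 1.79904427e+02, -8.63526564e-03, -1.99926012e+01]), 'contact_force': array([ 0.74534089, -1.12832847,  0.08864093]), 'moment': array([-0.03198417, -0.03768976, -0.03258179]), 'gripper_force': 0.0, 'gripper_width': 0.08779267320883984}
scene {'fov_y': 50.96414257619298, 'cx': 311.0520503113831, 'cy': 236.2250276541659, 'world_to_cam': array([[-0.68330135,  0.73000384,  0.01391588,  0.38014   ],
       [-0.62809414, -0.59741589,  0.49859002,  0.3241555 ],
       [ 0.3722862 ,  0.33194676,  0.86672622, -0.99803368],
       [ 0.        ,  0.        ,  0.        ,  1.        ]])}
top {'fov_y': 47.295907274111556, 'cx': 321.23907273498844, 'cy': 239.8690380734952, 'world_to_cam': array([[ 0.01489312, -0.99954863,  0.0260907 , -0.02379544],
       [ 0.99407712,  0.01761084,  0.10724053, -0.53590308],
       [-0.1076516 ,  0.02433902,  0.99389071, -0.97977472],
       [ 0.        ,  0.        ,  0.        ,  1.        ]])}
wrist {'fov_y': 69.37100383144953, 'cx': 311.96096216038956, 'cy': 240.62129708718084, 'hand_eye': array([[ 2.02163797e-04,  9.67722825e-01,  2.52016853e-01,
         6.70740333e-02],
       [ 9.99999863e-01, -3.17433442e-04,  4.16733311e-04,
         2.16915711e-05],
       [ 4.83280914e-04,  2.52016734e-01, -9.67722756e-01,
        -1.58460637e-01],
       [ 0.00000000e+00,  0.00000000e+00,  0.00000000e+00,
         1.00000000e+00]])}
```

View pics/scene0.png

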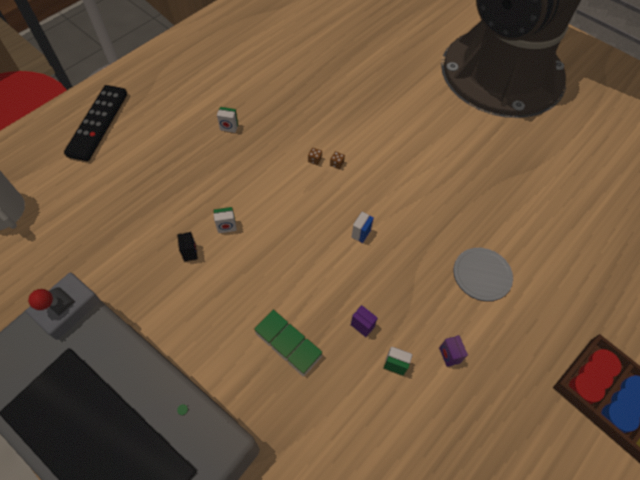

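View pics/top0.png

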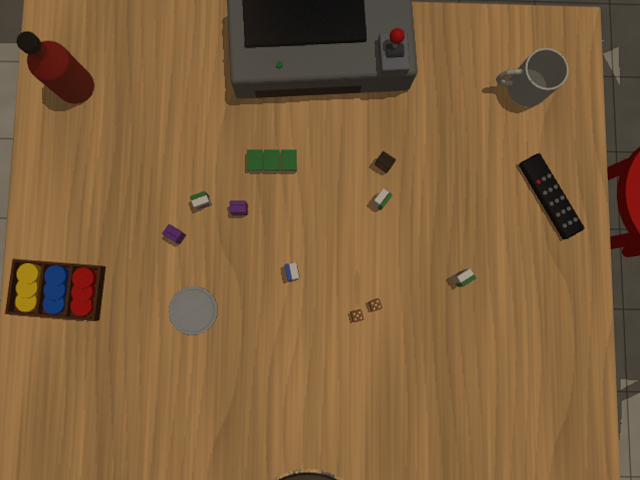

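Scene picture: spot tiles at (228,120) and (225,220) show red discs. The green-backed tile at (398,360) faces away from the camera. The bar tile is at (363,227), with a blue back. Purple look-alikes are at (364,320) and (453,350), the black one at (188,246), and the face-down row at (288,342).

Top picture: the green/white pairs are at (200,200), (382,198) and (464,277). The purple ones at (238,208) and (174,234) and the black one at (385,161) are not meant.

```bash
cat > h.py <<'E'
import numpy as np,cv2
from plant import r,eyes,workorder
def ray(name,uv,z,M=None):
    m=eyes.camera_model(name);f=240/np.tan(np.radians(m["fov_y"]/2))
    c=np.linalg.inv(m["world_to_cam"]) if M is None else M
    d=c[:3,:3]@np.array([(uv[0]-m["cx"])/f,-(uv[1]-m["cy"])/f,-1]);o=c[:3,3]
    return o+d*(z-o[2])/d[2]
E
python3 - <<'E'
from h import *
im=eyes.capture("top");cv2.imwrite("pics/t.png",im[:,:,::-1])
hsv=cv2.cvtColor(im,cv2.COLOR_RGB2HSV)
H,S,V=[hsv[...,i].astype(int) for i in range(3)]
masks=dict(white=(S<50)&(V>120),green=(abs(H-65)<22)&(S>80)&(V>40),blue=(abs(H-112)<12)&(S>100)&(V>40),purple=(abs(H-138)<14)&(S>60)&(V>30))
for k,m in masks.items():
    n,l,st,c=cv2.connectedComponentsWithStats(m.astype(np.uint8))
    for i in range(1,n):
        if 15<st[i,4]<2500 and 60<c[i][1]<340 and 100<c[i][0]<520: print(k,st[i],c[i].round(1),ray("top",c[i],.04).round(3))
for nm,p,z in(("die1",(356,316),.02),("die2",(374,305),.02),("coaster",(193,310),.005),("black",(385,161),.03)):print(nm,ray("top",p,z).round(3))
crops=[cv2.resize(im[y-32:y+33,x-40:x+40],None,fx=5,fy=5,interpolation=cv2.INTER_CUBIC)[:300] for x,y in((200,200),(382,198),(464,277),(292,271))]
cv2.imwrite("pics/c.png",np.vstack([np.hstack(crops[:2]),np.hstack(crops[2:])])[:,:,::-1])
E
```

```text
white [508  70  13   3  27] [514.4  70.8] [ 0.865 -0.377  0.04 ]
white [375 189  13  15  97] [381.1 195.9] [ 0.618 -0.124  0.04 ]
white [192 195  17  12 107] [199.8 200.4] [0.604 0.208 0.04 ]
white [290 263   9  16  97] [294.  270.7] [0.478 0.034 0.04 ]
white [458 269  15  13 103] [464.8 275. ] [ 0.475 -0.277  0.04 ]
green [276  61   7   7  37] [279.  64.] [0.867 0.07  0.04 ]
green [247 150  16  21 327] [254.4 159.8] [0.681 0.111 0.04 ]
green [264 150  16  21 320] [271.4 159.7] [0.682 0.08  0.04 ]
green [281 150  15  20 300] [288.  159.5] [0.683 0.049 0.04 ]
green [190 192  16   8  57] [197.5 195.2] [0.613 0.212 0.04 ]
green [381 193  11  14  54] [385.7 199.5] [ 0.612 -0.132  0.04 ]
green [461 275  15  11  60] [467.9 280.4] [ 0.466 -0.283  0.04 ]
blue [285 264   6  16  55] [287.7 271.7] [0.476 0.045 0.04 ]
purple [230 201  16  12 177] [237.5 206.2] [0.594 0.139 0.04 ]
purple [163 225  19  17 176] [171.8 232.8] [0.543 0.256 0.04 ]
die1 [ 0.398 -0.081  0.02 ]
die2 [ 0.418 -0.114  0.02 ]
coaster [0.404 0.219 0.005]
black [ 0.687 -0.132  0.03 ]
```

View pics/c.png

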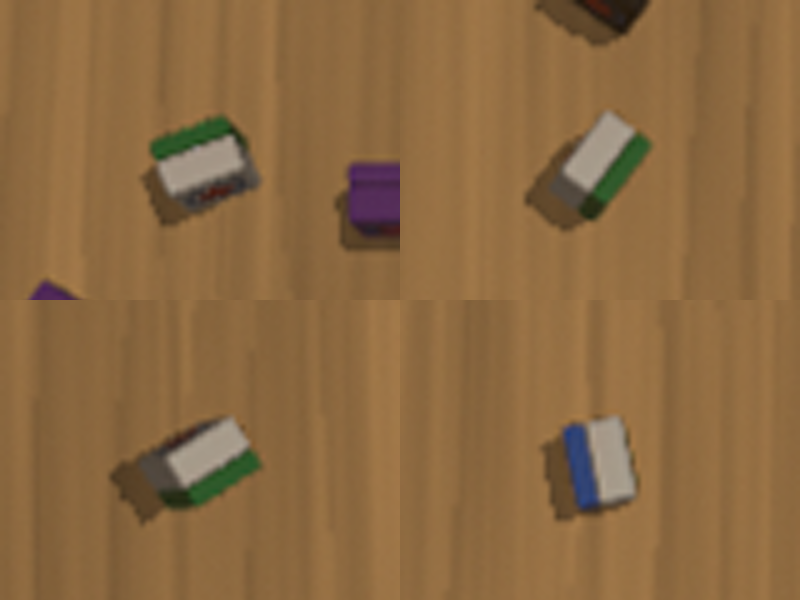

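The crops confirm three green-backed tiles (A at (200,200), B at (382,198), C at (464,277)); the blue-backed one at (292,271) is the odd tile. The purple and black ones are excluded by colour. Push directions (world): A about 22°, B about -126°, C about -147°. I'll move towards A first.

Emit:
step_arm --pt "0.93 0.6 0 -0.7 0" --pt "0.93 0.6 0 -0.7 0" --pt "0.93 0.6 0 -0.7 0" --pt "0.93 0.6 0 -0.7 0" --pt "0.93 0.6 0 -0.7 0" --pt "0.93 0.6 0 -0.7 0" --pt "0.93 0.6 0 -0.7 0" --pt "0.93 0.6 0 -0.7 0" --pt "0.93 0.6 0 -0.7 0"

```text
time_s: 0.9
tcp_pos: [0.3988, 0.4125, 0.2266]
eef_rot: [-180.0, 0.0, 21.8]
contact_force: [-0.7, 0.9, -0.1]
gripper_width: 0.0328
gripper_force: 0.0
```

Emit:
step_arm --pt "0.25 1.0 0 0 0" --pt "0.25 1.0 0 0 0" --pt "0.25 1.0 0 0 0" --pt "0.25 1.0 0 0 0" --pt "0.25 1.0 0 0 0" --pt "0.25 1.0 0 0 0" --pt "0.25 1.0 0 0 0" --pt "0.25 1.0 0 0 0"

```text
time_s: 1.57
tcp_pos: [0.5507, 0.2041, 0.2259]
eef_rot: [180.0, 0.1, 21.8]
contact_force: [-0.8, 0.4, -0.7]
gripper_width: 0.0005
gripper_force: 0.0
```

```bash
cat >> h.py <<'E'
from scipy.spatial.transform import Rotation as Ro
def wrist(path):
    s=r.get_state();T=np.eye(4);T[:3,:3]=Ro.from_euler("xyz",s["eef_rot"],degrees=True).as_matrix();T[:3,3]=s["tcp_pos"]
    M=T@eyes.camera_model("wrist")["hand_eye"]
    im=eyes.capture("wrist");cv2.imwrite(path,im[:,:,::-1])
    hsv=cv2.cvtColor(im,cv2.COLOR_RGB2HSV);H,S,V=[hsv[...,i].astype(int) for i in range(3)]
    print("tcp",s["tcp_pos"].round(4),s["eef_rot"].round(1))
    for k,m in dict(white=(S<45)&(V>130),green=(abs(H-65)<22)&(S>80)&(V>40),blue=(abs(H-112)<12)&(S>100)).items():
        for c in cv2.findContours(m.astype(np.uint8),cv2.RETR_EXTERNAL,cv2.CHAIN_APPROX_NONE)[0]:
            if cv2.contourArea(c)<150: continue
            b=cv2.boxPoints(cv2.minAreaRect(c)); P=np.array([ray("wrist",p,.04,M)[:2] for p in b])
            e=[P[1]-P[0],P[2]-P[1]];L=[np.linalg.norm(x) for x in e];d=e[int(np.argmin(L))]
            print(k,"px",b.mean(0).round(),"xy@.04",P.mean(0).round(4),"size",np.round(L,4),"short-axis deg",round(np.degrees(np.arctan2(d[1],d[0])),1))
E
python3 -c "
from h import *
wrist('pics/w1.png')"
```

```text
tcp [0.5507 0.2041 0.2259] [1.80e+02 1.00e-01 2.18e+01]
white px [330. 168.] xy@.04 [0.6039 0.2069] size [0.0271 0.0114] short-axis deg -156.8
green px [330. 156.] xy@.04 [0.6138 0.2115] size [0.0279 0.0066] short-axis deg -156.8
green px [478. 136.] xy@.04 [0.684  0.0871] size [0.0378 0.0898] short-axis deg 2.7
blue px [ 44. 220.] xy@.04 [0.4484 0.455 ] size [0.0802 0.0416] short-axis deg -85.8
```

View pics/w1.png

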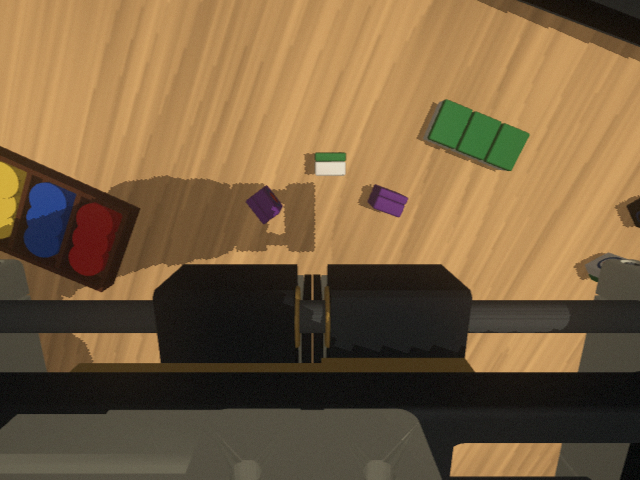

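The wrist view puts tile A at pixel (330,163), between the purple blocks at (264,204) and (388,200), and agrees with the top view to about 1 mm. I'll lower to 45 mm in front of its face.

Emit:
step_arm --pt "0.04 0.07 0.3 0 0" --pt "0.04 0.07 0.6 0 0" --pt "0.04 0.07 0.776 0 0" --pt "0.04 0.07 0.776 0 0" --pt "0.04 0.07 0.776 0 0" --pt "0.04 0.07 0.776 0 0" --pt "0.04 0.07 0.776 0 0"

```text
time_s: 2.2
tcp_pos: [0.5643, 0.194, 0.0316]
eef_rot: [179.9, 0.2, 22.1]
contact_force: [0.7, 0.1, 1.3]
gripper_width: 0.0003
gripper_force: 0.0
```

Emit:
step_arm --pt "0.04 0 0 0 0" --pt "0.07 0 0 0 0" --pt "0.09 0 0 0 0" --pt "0.11 0 0 0 0" --pt "0.13 0 0 0 0" --pt "0.15 0 0 0 0" --pt "0.17 0 0 0 0" --pt "0.19 0 0 0 0" --pt "0.21 0 0 0 0" --pt "0.21 0 0 0 0" --pt "0.21 0 0 0 0"

```text
time_s: 3.12
tcp_pos: [0.6142, 0.2127, 0.0323]
eef_rot: [180.0, 0.0, 22.0]
contact_force: [-0.8, 0.1, -0.8]
gripper_width: 0.0005
gripper_force: 0.0
```

```bash
python3 -c "
from h import *
im=eyes.capture('scene')[290:410,300:500];cv2.imwrite('pics/s1.png',cv2.resize(im,None,fx=3,fy=3)[:,:,::-1])"
```

```text
(no output)
```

View pics/s1.png

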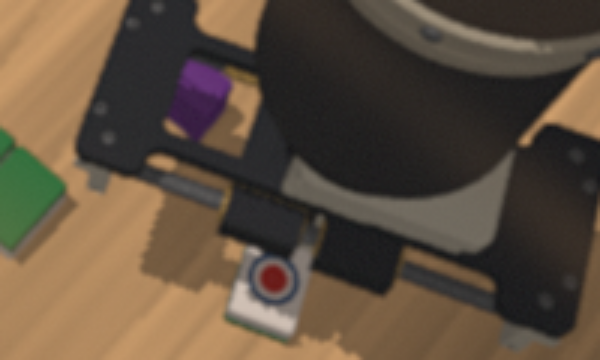

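The crop shows tile A lying with its spot up at (272,278), clear under the fingertip. I'll lift straight up and go towards B.

Emit:
step_arm --pt "0 0 -0.17 0 0" --pt "0 0 -0.34 0 0" --pt "0 0 -0.5 0 0" --pt "0 0 -0.5 0 0" --pt "-0.3 1 -0.5 -0.53 0" --pt "-0.3 1 -0.5 -0.53 0" --pt "-0.3 1 -0.5 -0.53 0" --pt "-0.3 1 -0.5 -0.53 0" --pt "-0.3 1 -0.5 -0.53 0" --pt "-0.3 1 -0.5 -0.53 0" --pt "-0.3 1 -0.5 -0.53 0" --pt "-0.3 1 -0.5 -0.53 0"

```text
time_s: 4.17
tcp_pos: [0.6378, -0.0508, 0.1574]
eef_rot: [-180.0, 0.0, 53.6]
contact_force: [-0.7, 0.7, -0.1]
gripper_width: 0.0002
gripper_force: 0.0
```

```bash
python3 -c "
from h import *
wrist('pics/w2.png')"
```

```text
tcp [ 0.6378 -0.0508  0.1574] [-180.     0.    53.6]
white px [102. 266.] xy@.04 [0.4797 0.0327] size [0.0283 0.0129] short-axis deg -77.9
green px [291.  95.] xy@.04 [0.6883 0.0443] size [0.0376 0.0283] short-axis deg -84.3
green px [252.  42.] xy@.04 [0.6873 0.0884] size [0.0367 0.0592] short-axis deg -3.8
blue px [ 91. 258.] xy@.04 [0.4776 0.0429] size [0.0293 0.007 ] short-axis deg -77.9
```

Emit:
step_arm --pt "-0.12 0.11 0 0 0" --pt "-0.12 0.11 0.16 0 0" --pt "-0.12 0.11 0.32 0 0" --pt "-0.12 0.11 0.48 0 0" --pt "-0.12 0.11 0.5 0 0" --pt "-0.12 0.11 0.5 0 0" --pt "-0.12 0.11 0.5 0 0"

```text
time_s: 4.8
tcp_pos: [0.6439, -0.0868, 0.0341]
eef_rot: [179.9, -0.0, 53.9]
contact_force: [0.9, -0.6, -0.2]
gripper_width: 0.0006
gripper_force: 0.0
```

Emit:
step_arm --pt "-0.04 0 0 0 0" --pt "-0.07 0 0 0 0" --pt "-0.09 0 0 0 0" --pt "-0.11 0 0 0 0" --pt "-0.13 0 0 0 0" --pt "-0.15 0 0 0 0" --pt "-0.17 0 0 0 0" --pt "-0.19 0 0 0 0" --pt "-0.21 0 0 0 0" --pt "-0.21 0 0 0 0" --pt "-0.21 0 0 0 0"

```text
time_s: 5.72
tcp_pos: [0.6116, -0.1302, 0.0325]
eef_rot: [-180.0, 0.0, 53.8]
contact_force: [-0.2, 0.2, -0.1]
gripper_width: 0.0006
gripper_force: 0.0
```

```bash
python3 -c "
from h import *
im=eyes.capture('scene')[70:290,130:420];cv2.imwrite('pics/s2.png',cv2.resize(im,None,fx=2.6,fy=2.6)[:,:,::-1])"
```

```text
(no output)
```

View pics/s2.png

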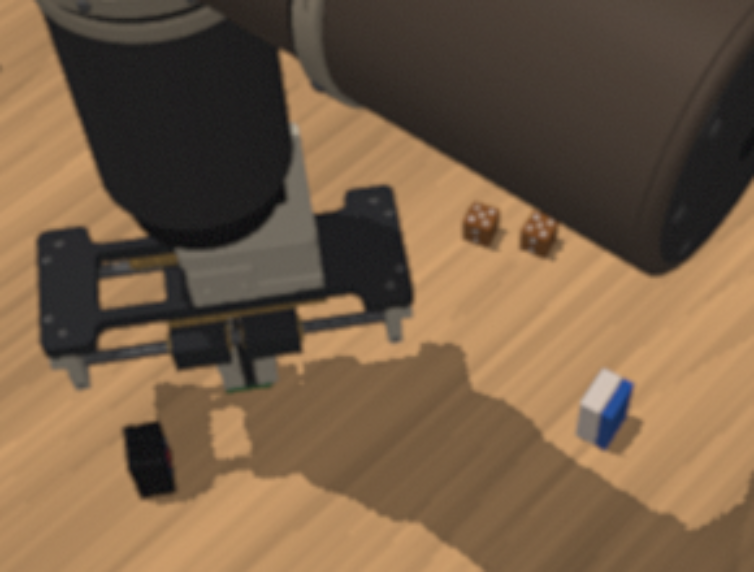

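The view shows the fingertip over tile B at (248,370), its green layer at the bottom. I'll lift, go to the start point for C, and look on the way.

Emit:
step_arm --pt "0 0 -0.16 0 0" --pt "0 0 -0.32 0 0" --pt "0 0 -0.4 0 0" --pt "0 0 -0.4 0 0" --pt "-0.644 -0.036 -0.4 0.347 0" --pt "-0.644 -0.036 -0.4 0.347 0" --pt "-0.644 -0.036 -0.4 0.347 0" --pt "-0.644 -0.036 -0.4 0.347 0" --pt "-0.644 -0.036 -0.4 0.347 0" --pt "-0.644 -0.036 -0.4 0.347 0" --pt "-0.644 -0.036 -0.4 0.347 0"

```text
time_s: 6.68
tcp_pos: [0.5097, -0.2546, 0.1326]
eef_rot: [180.0, -0.0, 33.0]
contact_force: [0.6, -0.4, -0.7]
gripper_width: 0.0004
gripper_force: 0.0
```

Emit:
step_arm --pt "0 0 0.16 0 0" --pt "0 0 0.32 0 0" --pt "0 0 0.4 0 0" --pt "0 0 0.4 0 0" --pt "0 0 0.4 0 0"

```text
time_s: 7.1
tcp_pos: [0.5097, -0.2538, 0.0318]
eef_rot: [-179.9, 0.1, 33.1]
contact_force: [1.1, 0.1, 1.1]
gripper_width: 0.0003
gripper_force: 0.0
```

Emit:
step_arm --pt "-0.04 0 0 0 0" --pt "-0.07 0 0 0 0" --pt "-0.09 0 0 0 0" --pt "-0.11 0 0 0 0" --pt "-0.13 0 0 0 0" --pt "-0.15 0 0 0 0" --pt "-0.17 0 0 0 0" --pt "-0.19 0 0 0 0" --pt "-0.21 0 0 0 0" --pt "-0.21 0 0 0 0" --pt "-0.21 0 0 0 0"

```text
time_s: 8.02
tcp_pos: [0.4652, -0.2834, 0.0325]
eef_rot: [-180.0, 0.0, 33.0]
contact_force: [0.2, -0.4, -0.5]
gripper_width: 0.0006
gripper_force: 0.0
```

Emit:
step_arm --pt "0 0 -0.16 0 0" --pt "0 0 -0.32 0 0" --pt "0 0 -0.48 0 0" --pt "0 0 -0.64 0 0" --pt "0.8 0.8 -0.8 0 0" --pt "0.8 0.8 -0.8 0 0" --pt "0.8 0.8 -0.8 0 0" --pt "0.8 0.8 -0.8 0 0"

```text
time_s: 8.68
tcp_pos: [0.6287, -0.3177, 0.217]
eef_rot: [179.9, -0.1, 33.0]
contact_force: [1.2, 0.2, 0.5]
gripper_width: 0.0004
gripper_force: 0.0
```

```bash
python3 -c "
from h import *
cv2.imwrite('pics/s3.png',eyes.capture('scene')[:,:,::-1])
cv2.imwrite('pics/t3.png',eyes.capture('top')[:,:,::-1])"
```

```text
(no output)
```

View pics/s3.png

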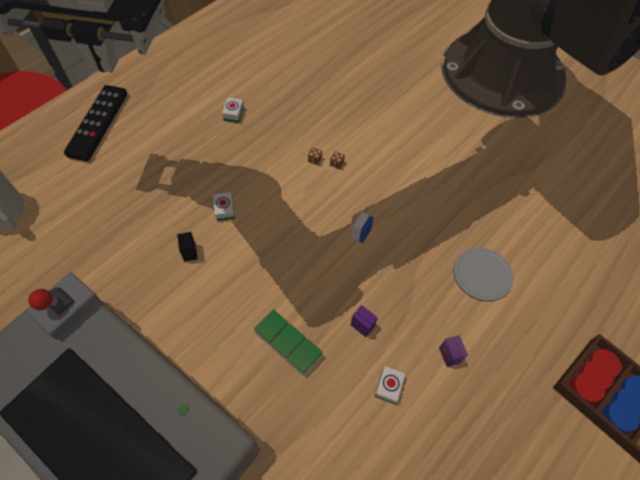

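The scene view shows all three spots up, at (232,110), (223,206) and (390,384). The bar tile still stands at (363,227), and the row, dice and coaster are where they were. The arm is clear of everything.

```bash
python3 -c "
from h import *
print(workorder.close_job())"
```

```text
the job is handed in; nothing more can be done
None
```

I pushed all three green-backed spot tiles over so they lie on their backs, spots up, and handed the job in about 9 s into the 54 s; the last camera view showed the bar tile still standing and the row, dice and coaster where they were, though the hand-in returned no verdict.

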